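# Lock the stand's leg at its length mark

## Task

Take the crossbar foot of the sprung sliding leg and draw the leg out until its white pointer stands at the red length mark. Holding the leg at the mark all the while, slide the same hand along the crossbar to push the orange cam lever fully closed, and finish still holding the leg at its mark with the lever closed; do not let go. Leave the mark and the things around where they are.

Things in the scene. Friction and masses are not known exactly. Their poses are not given: they have to be found in the camera images.
- cradle: fixed grey bench cradle holding the outer tube of a stand leg; origin under its black collar, z up, x along the tube (leg's axes). Collar 40 (x) by 46 mm, top 49 mm above the bench. Plate 10 mm thick, x -150 to 100, y -40 to 70 mm. Tube axis at y 0, z 45 mm. On the +y side a scale rail carries the red mark
- leg: sliding steel tube, 18 mm, with an aluminium crossbar foot. Origin: crossbar axis meets tube axis, 45 mm above bench, 50 mm in front (-x) of the cradle origin when fully in. +x into the collar, y along the crossbar. Slides only along x: 0 to 75 mm outward (-x). A spring pulls it in with 3 N, plus 0.5 N per 10 mm drawn out; it slides back if let go, even with the lever closed
- leg_grip (a point): point on the axis of the crossbar, 105 mm to the -y side of the tube, 45 mm above the bench, clear of the open lever; axes as the leg's. The crossbar is a level round bar 14 mm thick, from y +46 to -125 mm (rubber caps to +55 and -133 mm, 18 mm thick at the -y end); it can be taken from above anywhere from y -25 to -120 mm
- leg_pointer (a point): tip of the white pointer at the +y end of the crossbar, on the bar's axis, 62 mm from the tube's axis, 45 mm above the bench; axes as the leg's
- length_mark (a point): top of the red length mark on the scale rail, 62 mm to the +y side of the tube's axis, 38.5 mm above the bench; axes as the leg's. It is clamped 20 to 42 mm (towards the leg's -x) from the pointer's fully-in place. The leg is at its mark when the pointer is straight above the mark (same x in these axes)
- cam_lever (a joint): angle of the orange cam lever, rad: 0 = fully closed, at its stop, parallel to the tube; starts open at 0.40 to 0.50, tip swung out to -y. Close it by pushing its -y side towards the tube (+y). Turns about an upright pin on the collar (cradle x 0, y -12 mm) with 0.2 N m friction and stays where left
- lever_tip (a point): centre of the cam lever's round tip, 126 mm from its pin, 61.5 mm above the bench; x points from tip to pin. The lever is 12 mm thick, 53.5 to 69.5 mm above the bench: it passes 1.5 mm over the crossbar, so fingers that straddle or hook the bar from above meet it when they move along the bar towards the tube
- jar_blue: blue and yellow polish jar, 79 mm across, 70 mm tall; origin under its centre; a bystander
- spool_black: wooden spool of black thread, 42 mm across, 60 mm tall; origin under its centre; a bystander
- tack_tin: rusty square tin of tacks, 69x69x60 mm; origin under its centre; a bystander
- tin_brown: flat brown polish tin, 73x79x22 mm; origin under its centre; a bystander
- heel_tap: black rubber heel piece, 74x74x9 mm; origin under its centre; a bystander

How it is judged:
By the outcome, as a careful person would: the job done as asked, in the order asked, and still so for the second after the job is handed in, while the arm keeps its last pose, push and grip.
It also fails if it takes over 32 s, if anything falls off the work surface, if the arm or the gripper's body presses on something with over 40 N, if the wrist force passes 120 N, or if a joint passes its speed limit or range.

## Robot

A 7-joint arm with a two-finger parallel gripper is mounted at the origin on a cart in front of the work surface, level with it; the furniture and walls round the work are solid. World frame = base frame: x ahead of the robot, y to its left, z up, the work surface at z = 0. Lengths are in m, angles in rad, forces in N, time in s.
With the tool pointing down it reaches from about 0.425 to 0.8 m from the base axis. Payload 8.3 kg.
Tool frame: the origin (TCP) lies on the centre line of the jaws, within the pads' length; the fingertips stand 11 mm ahead of it and the grasp point (between the pads) lies 8 mm behind it (ctrl.nose_length is the distance from the TCP to the fingertips, in m); z points along the fingers, x is the direction in which the jaws open and shut, and the axes are right-handed (so a half turn about z gives the same grasp; the last joint's range is limited). The gripper opens to 85 mm and grips with 20 to 120 N. Pads are 22 mm wide; open, the fingers measure 114 mm over their backs; the gripper's body (76 mm by 85 mm) begins 54 mm behind the grasp point. The pads swing forward as they close: fully open they stand 13 mm farther back than shut.
Start: joints at [1.233, 0.383, 0.016, 1.37, -0.006, 1.388, -0.046], TCP at [0.17, -0.602, 0.242] pointing down, gripper open.
Joint ranges: [-2.95, 2.95], [-0.25, 2.06], [-1.52, 1.56], [0.18, 2.33], [-1.44, 4.58], [0.02, 2.06], [-3.01, 3.01]. Speed limits (rad/s): [2.39, 2.39, 3.01, 3.01, 3.14, 3.14, 3.14].

## Interface

Orientations are given as a rotation vector (axis times angle).
In Python, from cell import ctrl gives the robot as it stands. The module is installed in compiled form; this text tells all that it offers.
- The arm moves only by the tool arm_command, never from a script. Its argument "deltas" is a list of rows, each a list of 3 entries, a list of its own where there are three numbers: the shift along the tool's x, y, z as a fraction of full scale, then the turn, a rotation vector about the tool's x, y, z as a fraction of full scale, then the closure in counts, from 0 (fully open) to 255 (shut). In form: [[[dx, dy, dz], [rx, ry, rz], grip], ...]. A call has 1 to 20 rows; each row is the pose to reach, as a shift and turn from the pose commanded when the call began, along the tool's axes at that moment; what a row does not reach only later rows make up. Full scale, the value 1, is 50 cm for a shift and 0.5 rad for a turn. A row lasts 1/10 s, in which the tool goes at most 50 mm and 8.59 degrees, less where a joint would pass 70% of its speed; a pose out of reach is approached as far as the arm can. A call with a number of a shift or a turn outside -1 to 1 is refused whole. A call with a gripper value outside its range is refused whole. The fingers move at their own pace and stop on an object; "grip_force" is the grip in N (left out, the last holds). Time passes only in rows, so rows that repeat a pose let the fingers close. It gives the time, the measured TCP pose, the force and the opening at its end, in the units of the state.
- ctrl.read_state(): the state, without advancing time (a new reading comes with each control period).
- ctrl.grab_frame(name): name is "scene" or "side" or "wrist"; returns a dict with "pixels" (400x640x3 uint8, blue, green, red), "z_map" (400x640 float32, m along the optical axis (not along the pixel's ray), 0 where there is no reading), "camera_matrix" (3x3 intrinsics, pixels), "R" (3x3) and "t" (3): a world point X has camera coordinates R X + t. Camera axes: x right, y down, z forward; pixel columns grow to the right and rows downward; lengths in m; the calibration is good to about 2 mm. A picture is of the moment at which its call begins.
- ctrl.sign_off(): hands the job in, once; it reports no verdict.
Trained networks look in a picture, given as the dict that the camera call returned (one of the last four; its "shot" number tells which), for a name from the list of things; names that differ only in an ending like _2 or _b are one class to them, and where a whole thing is asked for, a point or a joint stands for the part that bears it (a point fixed in the world has none). Each returns a list of dicts, best first, with "score" (0 to 1); they miss things now and then, are a little off and sometimes report something else, mostly with a low value. They report only what shows in the picture. A call takes as long as a camera call.
- ctrl.find_in(target, picture): "box" ([centre column, centre row, width, height] in pixels, round what is visible of it).
- ctrl.cut_out(target, picture): "region" (400x640 bool, what is visible of it) and "box" ([centre column, centre row, width, height] in pixels, round what is visible of it).
- ctrl.tip_of(target, picture): "centre" ([column, row] in pixels: a listed point, or the origin of a listed thing).
The state is a dict: "clock": time; "q": joint angles; "qvel": joint speeds; "joint_torque": joint torques, N m; "tool_pos": TCP position; "tcp_rot": TCP orientation; "contact_force": force on the tool from outside, world axes, zero at the start; "ft_torque": the same for the moment, N m; "opening": finger opening in m.
Only numpy, scipy, OpenCV 4.12 (cv2) and the standard library are available. Lean on these libraries where they do the work, as an engineer would, in place of code of your own. Each camera call takes 0.05 s, during which the arm holds its last target.

## Working session

There is one attempt and no reset: what is moved stays moved. The work goes in short steps, Python scripts to look and compute and a tool call to move; the robot and the scene stay as the last step left them, time stands still between calls to the robot, and variables do not carry over. Pictures are saved under pics/ and viewed, and the job is handed in when it is done.

Besides the shell and the picture viewer there is one more tool, called after "Emit:" as name([rows], argument=value, ...), one row to a line, values as JSON. arm_command: Moves the arm, as the interface text tells. Its arguments: {"type":"object","properties":{"deltas":{"type":"array"},"grip_force":{"type":"number"}},"required":["deltas"]}

```bash
mkdir -p pics
cat > h.py <<'E'
import numpy as np, cv2
from cell import ctrl
from scipy.spatial.transform import Rotation as Ro
def back(p,u,v,z):
    K=p["camera_matrix"]; c=np.array([(u-K[0,2])*z/K[0,0],(v-K[1,2])*z/K[1,1],z])
    return p["R"].T@(c-p["t"])
def onplane(p,u,v,h):
    K=p["camera_matrix"]; d=p["R"].T@np.array([(u-K[0,2])/K[0,0],(v-K[1,2])/K[1,1],1]); o=-p["R"].T@p["t"]
    return o+d*(h-o[2])/d[2]
def proj(p,X):
    c=p["R"]@np.array(X)+p["t"]; c=p["camera_matrix"]@c; return c[:2]/c[2]
E
python3 - <<'E'
from h import *
s=ctrl.read_state(); print(s)
for n in ["scene","side"]:
    p=ctrl.grab_frame(n); cv2.imwrite(f"pics/{n}0.png",p["pixels"])
    print(n,-p["R"].T@p["t"])
    for t,h in [("cradle",0),("leg",.045),("leg_grip",.045),("leg_pointer",.045),("length_mark",.0385),("lever_tip",.0615),("jar_blue",0),("spool_black",0),("tack_tin",0),("tin_brown",0),("heel_tap",0)]:
        for r in ctrl.tip_of(t,p)[:2]:
            c=r["centre"]; print(t,round(r["score"],2),np.round(c,1),np.round(onplane(p,*c,h),4))
print(ctrl.nose_length)
E
```

```text
{'clock': 0.0, 'q': array([ 1.23307513,  0.38421083,  0.01637176,  1.37114288, -0.00631872,
        1.38824336, -0.0465104 ]), 'qvel': array([-3.66885121e-04,  4.43596822e-04,  6.32286487e-05, -1.23993274e-03,
        7.49985737e-05,  1.11501584e-03, -4.25942314e-04]), 'joint_torque': array([ 3.90816413e-04, -6.27588916e+01,  8.44594371e-01, -3.71820760e+01,
        1.64943421e-02,  1.40603658e-02, -9.31684690e-05]), 'tool_pos': array([ 0.16951772, -0.60106132,  0.24130099]), 'tcp_rot': array([-2.50390958e+00,  1.89544168e+00,  2.46346127e-03]), 'contact_force': array([-0.81336371, -0.45008691,  0.42441977]), 'ft_torque': array([ 0.04115535,  0.00110736, -0.01698938]), 'opening': 0.08554950922790763}
scene [0.14948058 0.36143777 0.66923006]
cradle 0.66 [314.6 206.6] [ 0.5928 -0.2982  0.    ]
leg 0.59 [334.7 203.2] [ 0.5268 -0.2935  0.045 ]
leg_grip 0.77 [355.3 183.1] [ 0.524  -0.3993  0.045 ]
leg_pointer 0.67 [318.  216.4] [ 0.5351 -0.2269  0.045 ]
lever_tip 0.63 [366.1 190.9] [ 0.4738 -0.3643  0.0615]
jar_blue 0.7 [366.4 161. ] [ 0.5785 -0.5784  0.    ]
spool_black 0.76 [320.2 174.4] [ 0.6628 -0.4351  0.    ]
tack_tin 0.98 [202.7 268. ] [0.6879 0.0238 0.    ]
tack_tin 0.52 [369.5 162. ] [ 0.5674 -0.5786  0.    ]
tin_brown 0.6 [412.3 176.9] [ 0.4209 -0.5758  0.    ]
heel_tap 0.96 [257.  289.5] [0.5437 0.0027 0.    ]
side [-0.10281776 -1.11781538  0.58423907]
cradle 0.64 [336.5 222.6] [ 0.5945 -0.2876  0.    ]
leg 0.54 [317.7 214.6] [ 0.5309 -0.2874  0.045 ]
leg_grip 0.68 [346.  229.6] [ 0.5358 -0.3935  0.045 ]
length_mark 0.47 [297.2 211.6] [ 0.5069 -0.2293  0.0385]
lever_tip 0.5 [315.4 224.2] [ 0.4764 -0.3492  0.0615]
jar_blue 0.6 [406.9 272.1] [ 0.5674 -0.5662  0.    ]
spool_black 0.87 [389. 234.] [ 0.6601 -0.4204  0.    ]
spool_black 0.68 [407.3 270.9] [ 0.5716 -0.5636  0.    ]
tack_tin 0.47 [296.4 177.1] [0.6958 0.0434 0.    ]
tin_brown 0.59 [361.5 299.7] [ 0.4211 -0.5755  0.    ]
0.011
```

View pics/scene0.png

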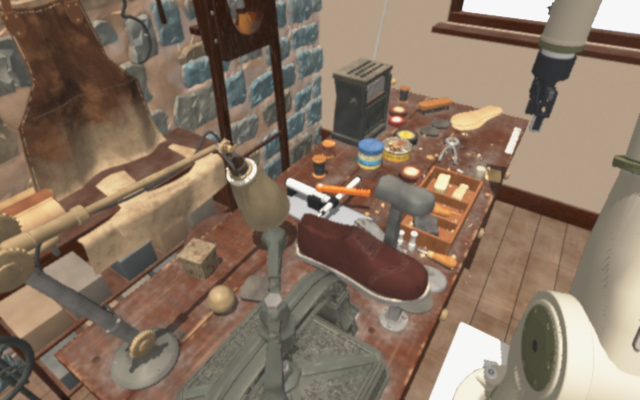

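View pics/side0.png

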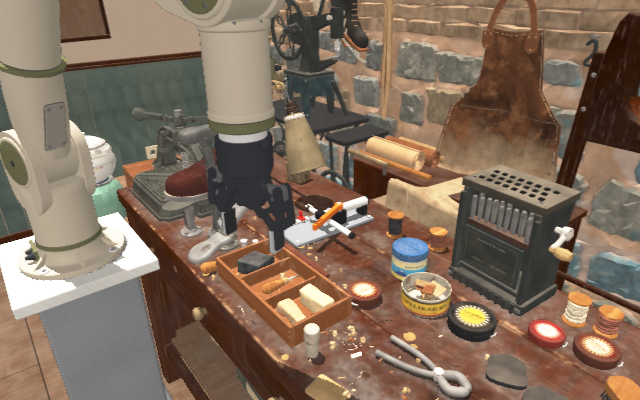

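Overview: the cradle is near scene pixel (315,195), with the orange lever at about (345,190) and the crossbar running from (320,212) to (358,182). In the side view they are around (330,218). Now I'll zoom in.

Run:
```python
from h import *
a=ctrl.grab_frame("scene"); b=ctrl.grab_frame("side")
cv2.imwrite("pics/sc1.png",cv2.resize(a["pixels"][150:250,260:400],None,fx=5.5,fy=5.5,interpolation=cv2.INTER_CUBIC))
cv2.imwrite("pics/si1.png",cv2.resize(b["pixels"][180:270,260:390],None,fx=6,fy=6,interpolation=cv2.INTER_CUBIC))
w=ctrl.grab_frame("wrist"); cv2.imwrite("pics/w1.png",w["pixels"]); print(-w["R"].T@w["t"],w["R"], w["camera_matrix"])
```

```text
[ 0.24891582 -0.57951528  0.37406748] [[ 2.71120505e-01 -9.62545226e-01  5.99307842e-04]
 [-9.11986762e-01 -2.56680445e-01  3.19992649e-01]
 [-3.07853566e-01 -8.73031293e-02 -9.47419836e-01]] [[283.76865667   0.         317.49748964]
 [  0.         283.76865667 203.05840887]
 [  0.           0.           1.        ]]
```

View pics/sc1.png

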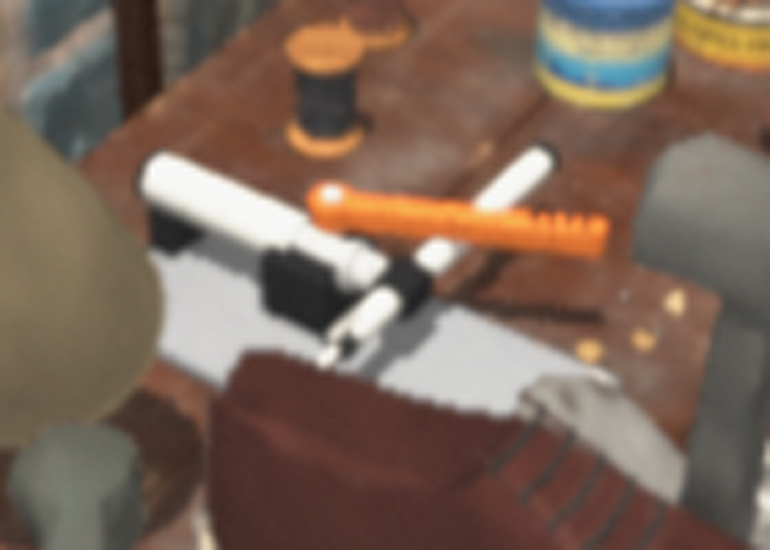

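View pics/si1.png

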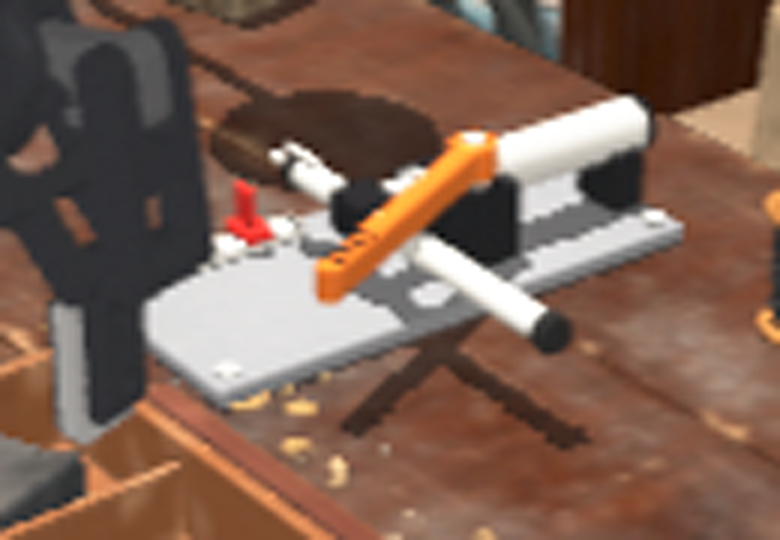

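View pics/w1.png

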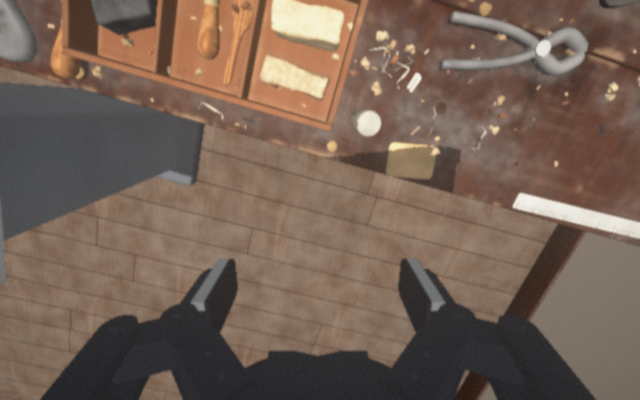

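```bash
cat >> h.py <<'E'
def cloud(p):
    K=p["camera_matrix"]; z=p["z_map"]; v,u=np.mgrid[0:400,0:640]
    c=np.stack([(u-K[0,2])*z/K[0,0],(v-K[1,2])*z/K[1,1],z],-1)
    X=(c-p["t"])@p["R"]; X[z<=0]=np.nan; return X
def hmap(ps,x0,x1,y0,y1,res):
    H=np.full((int((x1-x0)/res),int((y1-y0)/res)),np.nan)
    for p in ps:
        X=cloud(p).reshape(-1,3); X=X[np.isfinite(X[:,0])]
        i=((X[:,0]-x0)/res).astype(int); j=((X[:,1]-y0)/res).astype(int)
        m=(X[:,0]>x0)&(X[:,1]>y0)&(i<H.shape[0])&(j<H.shape[1])
        for a,b,z in zip(i[m],j[m],X[m,2]): 
            if not H[a,b]>z: H[a,b]=z
    return H
E
python3 - <<'E'
from h import *
np.set_printoptions(linewidth=250)
ps=[ctrl.grab_frame("scene"),ctrl.grab_frame("side")]
H=hmap(ps,.36,.76,-.64,-.04,.02)
print("rows x from .36 step .02; cols y from -.64 step .02 (cm)")
for r,i in zip(H,range(99)): print("%.2f"%(.36+.02*i)," ".join("%3d"%round(v*100) if v==v else "  ." for v in r))
s=ctrl.read_state(); R=Ro.from_rotvec(s["tcp_rot"]).as_matrix(); print(R); print(R.T@(np.array([.5,-.42,.25])-s["tool_pos"])/.5)
E
```

```text
rows x from .36 step .02; cols y from -.64 step .02 (cm)
0.36   0   5   5   5   5   5   5   5   5   5   5   5   5   5   4   2   5   .   .   .   0  11  12   0   0   0  21  21  21  19
0.38   0   0   2   2   2   .   5   5   5   5   5   5   5   5   0   0   0   .   .   .  11  12  13  13   0   0  19  18  19  19
0.40   0   3   2   3   3   2   1   0   0   .   .   0   0   0   0   0   0   .   .   .   0  12  13  13   1   0  18  17  18  18
0.42   0   3   2   2   2   2   1   0   0   0   0   1   1   1   0   1   1   1   1   .   .   0   0   0   1   1  18  18   0  18
0.44   0   2   2   2   2   2   0   0   1   0   0   1   1   0   1   1   1   1   1   1   .   .   .   0   0   0  18  18  18  18
0.46   4   0   2   2   2   0   0   0   0   0   0   0   1   7   7   1   1   1   1   1   .   .   .   0   0   0   0  18  18  18
0.48   4   4   0   0   0   0   0   0   0   0   0   0   0   0   7   7   1   1   1   2   2   .   .   .   0   0   0  18  18   0
0.50   4   4   0   0   0   0   0   0   0   0   5   0   0   0   7   7   1   1   1   2   4   .   .   0   0   .   0   0   0   0
0.52   4   6   7   7   7   0   0   0   0   
[... 948 characters left out ...]
   0   0
0.68  24   0   0   5   5   5   5   0   0   6   6   6   0   0   0   1   6   6   .   .   .   0   0   0   0   0   0   0   0   0
0.70  24   0   0   5   5   5   0   0   0   0   0   0   0   0   0   0   0   0   0   .   .   0   0   0   0   0   0   0   0   0
0.72  24   0   .   0   5   5   0   0   0   0   0   0   0   0   0   0   0   0   0   0   .   0   0   0   0   0   0   0   0   0
0.74  24   .   0   0   0   0   0   0   0   0   0   0   0   0   0   0   0   0   0   0   .   0   0   0   0   0   0   0   0   0
[[ 2.71372170e-01 -9.62474491e-01  3.30754228e-06]
 [-9.62474488e-01 -2.71372169e-01  7.53295437e-05]
 [-7.16051892e-05 -2.36257668e-05 -9.99999997e-01]]
[-0.17010354 -0.73452909 -0.01541907]
```

Emit:
arm_command([
  [[-0.255,-0.8,-0.015],[0,0,-0.86],0],
  [[-0.255,-0.8,-0.015],[0,0,-0.86],0],
  [[-0.255,-0.8,-0.015],[0,0,-0.86],0],
  [[-0.255,-0.8,-0.015],[0,0,-0.86],0],
  [[-0.255,-0.8,-0.015],[0,0,-0.86],0],
  [[-0.255,-0.8,-0.015],[0,0,-0.86],0],
  [[-0.255,-0.8,-0.015],[0,0,-0.86],0],
  [[-0.255,-0.8,-0.015],[0,0,-0.86],0],
  [[-0.255,-0.8,-0.015],[0,0,-0.86],0],
], grip_force=20)

```text
clock: 2.35
tool_pos: [0.5247, -0.3647, 0.2497]
tcp_rot: [-2.854, 1.306, -0.001]
contact_force: [0.9, 0.1, -0.8]
opening: 0.0854
```

Emit:
arm_command([
  [[0,0,0],[0,0,-0.86],0],
  [[0,0,0],[0,0,-0.86],0],
  [[0,0,0],[0,0,-0.86],0],
  [[0,0,0],[0,0,-0.86],0],
])

```text
clock: 2.75
tool_pos: [0.52, -0.3703, 0.2497]
tcp_rot: [-3.068, 0.676, 0.0]
contact_force: [-0.1, -0.2, -0.1]
opening: 0.0855
```

Emit:
arm_command([
  [[0,0,0],[0,0,-0.86],0],
  [[0,0,0],[0,0,-0.86],0],
  [[0,0,0],[0,0,-0.86],0],
  [[0,0,0],[0,0,-0.86],0],
])

```text
clock: 3.15
tool_pos: [0.5199, -0.3704, 0.2498]
tcp_rot: [-3.141, 0.012, -0.0]
contact_force: [-0.7, 0.1, -0.4]
opening: 0.0854
```

Run:
```python
from h import *
s=ctrl.read_state(); print(s["clock"],s["tool_pos"],s["q"],Ro.from_rotvec(s["tcp_rot"]).as_matrix().round(3))
for n in ["wrist","side","scene"]:
    p=ctrl.grab_frame(n); cv2.imwrite(f"pics/{n}2.png",p["pixels"]); np.save(f"{n}2.npy",p,allow_pickle=True)
    for t,h in [("cradle",0),("leg",.045),("leg_grip",.045),("leg_pointer",.045),("length_mark",.0385),("lever_tip",.0615)]:
        for r in ctrl.tip_of(t,p)[:1]:
            c=r["centre"]; print(n,t,round(r["score"],2),np.round(c,1),np.round(onplane(p,*c,h),4))
```

```text
3.15 [ 0.51989398 -0.37041289  0.24979586] [ 0.82727251  0.43785517 -0.37482526  1.30126041  0.15718259  1.43117532
  0.45506199] [[ 1.    -0.008  0.   ]
 [-0.008 -1.     0.   ]
 [ 0.    -0.    -1.   ]]
wrist cradle 0.96 [371.  113.7] [ 0.5892 -0.297   0.    ]
wrist leg 0.98 [333.3 113.5] [ 0.5384 -0.2954  0.045 ]
wrist leg_grip 0.56 [325.8 200.4] [ 0.5301 -0.3988  0.045 ]
wrist leg_pointer 0.76 [334.4  53.5] [ 0.539  -0.2346  0.045 ]
wrist length_mark 0.64 [314.2  50.2] [ 0.5175 -0.2302  0.0385]
wrist lever_tip 0.75 [272.1 175.4] [ 0.4677 -0.3626  0.0615]
side cradle 0.62 [338.6 225.2] [ 0.5895 -0.3024  0.    ]
side leg 0.78 [318.2 214.1] [ 0.5337 -0.286   0.045 ]
side leg_grip 0.55 [344.8 231.7] [ 0.5268 -0.3995  0.045 ]
side leg_pointer 0.73 [308.2 205.3] [ 0.5445 -0.228   0.045 ]
side length_mark 0.61 [299.1 212.7] [ 0.5071 -0.2377  0.0385]
side lever_tip 0.85 [313.1 226.7] [ 0.4645 -0.3557  0.0615]
scene cradle 0.74 [316.6 208.6] [ 0.5836 -0.2941  0.    ]
scene leg 0.6 [335.  200.2] [ 0.5325 -0.3044  0.045 ]
scene leg_grip 0.56 [354.7 184.5] [ 0.5223 -0.3927  0.045 ]
scene leg_pointer 0.77 [319.  219.1] [ 0.5275 -0.2198  0.045 ]
scene length_mark 0.31 [321.6 217.5] [ 0.5292 -0.2344  0.0385]
scene lever_tip 0.87 [367.6 190.6] [ 0.4711 -0.3676  0.0615]
```

View pics/wrist2.png

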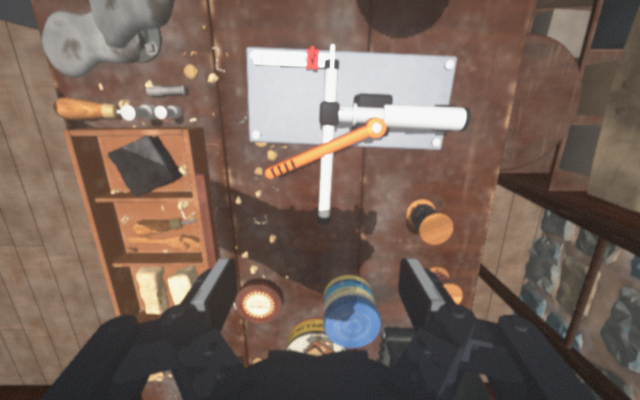

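The wrist view shows everything from above. The bar runs from (333,47) to (324,215), the red mark is at (313,58), the lever from its pin at (376,127) to its tip at (268,174), and the tube from (340,115) to (465,118). I'll fit lines to these.

Run:
```python
from h import *
p=np.load("wrist2.npy",allow_pickle=True).item(); im=p["pixels"]
cv2.imwrite("pics/w2z.png",cv2.resize(im[35:225,240:480],None,fx=3.2,fy=3.2,interpolation=cv2.INTER_CUBIC))
hsv=cv2.cvtColor(im,cv2.COLOR_BGR2HSV); g=im.astype(int).min(2)
# bar: brightest white columns per row
P=[]
for v in list(range(72,98))+list(range(165,208)):
    row=g[v,310:345]; m=row>195
    if 4<m.sum()<14:
        u=310+np.nonzero(m)[0]; P.append((u.mean(),v,m.sum()))
P=np.array(P); print(P[::6].round(1))
W=np.array([onplane(p,u,v,.045) for u,v,_ in P]); 
k=np.polyfit(W[:,1],W[:,0],1); r=W[:,0]-np.polyval(k,W[:,1]); print("bar dx/dy",k,"rms",r.std())
T=[]
for u in range(392,458):
    col=g[95:145,u]; m=col>195
    if 8<m.sum()<35: T.append((u,95+np.nonzero(m)[0].mean(),m.sum()))
T=np.array(T);print(T[::10].round(1))
W=np.array([onplane(p,u,v,.045) for u,v,_ in T]); k2=np.polyfit(W[:,0],W[:,1],1); print("tube dy/dx",k2)
red=((hsv[...,0]<6)|(hsv[...,0]>174))&(hsv[...,1]>180)&(hsv[...,2]>100); red[:, :295]=0; red[:,330:]=0; red[80:]=0
v,u=np.nonzero(red); print("red",u.mean(),v.mean(),u.min(),u.max(),v.min(),v.max())
X=cloud(p); print("red z",np.nanmax(X[red][:,2]),[X[a,b].round(4) for a,b in zip(v,u)][::8])
o=(hsv[...,0]>6)&(hsv[...,0]<16)&(hsv[...,1]>190)&(hsv[...,2]>170); o[:, :260]=0;o[:,390:]=0;o[:110]=0;o[185:]=0
v,u=np.nonzero(o); W=np.array([onplane(p,a,b,.0695) for a,b in zip(u,v)]); c=W.mean(0); _,_,V=np.linalg.svd(W-c,full_matrices=False); print("lever",c,V[0], np.degrees(np.arctan2(V[0][1],V[0][0])))
t=(W-c)@V[0]; print(c+V[0]*t.min(),c+V[0]*t.max())
```

```text
[[326.  165.   11. ]
 [326.  171.   11. ]
 [325.5 177.   10. ]
 [325.  183.   11. ]
 [325.  189.   11. ]
 [324.5 195.   10. ]
 [324.5 201.   10. ]
 [323.5 207.   10. ]]
bar dx/dy [0.0518949 0.5488181] rms 0.00020093997834759906
[[392.  123.   34. ]
 [450.  117.5  20. ]]
tube dy/dx [ 0.04241004 -0.32709227]<stdin>:21: RuntimeWarning: Mean of empty slice.
  ret = ret.dtype.type(ret / rcount)
Traceback (most recent call last):
ValueError: zero-size array to reduction operation minimum which has no identity
```

View pics/w2z.png

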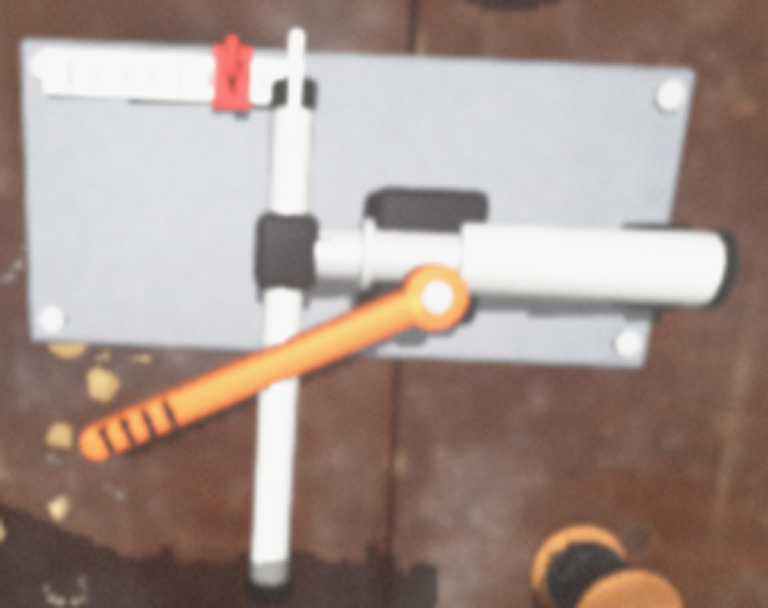

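Run:
```python
from h import *
p=np.load("wrist2.npy",allow_pickle=True).item(); im=p["pixels"]
f=lambda a,b,h: onplane(p,240+a/3.2-.3,35+b/3.2-.3,h)
tip=f(297,30,.045); up=f(291,160,.045); lo=f(277,430,.045); lo2=f(271,540,.045); end=f(268,597,.045)
for n,x in zip("tip up lo lo2 end".split(),[tip,up,lo,lo2,end]): print(n,x.round(4))
d=tip-lo2; d2=tip-end; print("bar dx/dy",d[0]/d[1], d2[0]/d2[1], "len tip-end",np.linalg.norm(d2))
for a,b in [(490,264),(715,267),(345,252)]: print("tube",f(a,b,.045).round(4))
for a,b in [(22,42),(693,70),(643,367),(32,340)]: print("plate",f(a,b,.010).round(4))
hsv=cv2.cvtColor(im,cv2.COLOR_BGR2HSV).astype(int); print(hsv[58,308:318].tolist())
red=((hsv[...,0]<7)|(hsv[...,0]>172))&(hsv[...,1]>130); red[:, :300]=0; red[:,325:]=0; red[75:]=0;red[:40]=0
v,u=np.nonzero(red); 
for r in range(40,75):
    m=u[v==r]
    if len(m): print(r,m.min(),m.max(),m.mean(), cloud(p)[r,int(m.mean()),2].round(4),onplane(p,m.mean(),r,.0385).round(4))
print("lever pin",f(437,297,.0695),"tip",f(95,442,.0695))
```

```text
tip [ 0.5369 -0.2257  0.045 ]
up [ 0.5352 -0.2653  0.045 ]
lo [ 0.5306 -0.3592  0.045 ]
lo2 [ 0.5283 -0.4028  0.045 ]
end [ 0.5271 -0.4269  0.045 ]
bar dx/dy 0.04861606716056999 0.048803251188552055 len tip-end 0.20144508076239773
tube [ 0.6061 -0.3     0.045 ]
tube [ 0.6862 -0.3017  0.045 ]
tube [ 0.5545 -0.2955  0.045 ]
plate [ 0.4385 -0.2223  0.01  ]
plate [ 0.6844 -0.2334  0.01  ]
plate [ 0.6802 -0.3418  0.01  ]
plate [ 0.4331 -0.329   0.01  ]
[[1, 121, 247], [1, 135, 247], [1, 142, 244], [1, 150, 234], [1, 149, 229], [1, 151, 230], [1, 147, 240], [1, 138, 246], [1, 130, 247], [1, 107, 247]]
46 311 313 312.0 0.0001 [ 0.5152 -0.2262  0.0385]
47 310 314 312.0 0.0385 [ 0.5152 -0.2271  0.0385]
48 310 314 312.0 0.0382 [ 0.5152 -0.2281  0.0385]
49 308 317 312.5 0.0379 [ 0.5157 -0.229   0.0385]
50 308 317 312.5 0.0387 [ 0.5157 -0.23    0.0385]
51 309 316 312.5 0.0386 [ 0.5157 -0.231   0.0385]
52 310 315 312.5 0.0387 [ 0.5157 -0.2319  0.0385]
53 309 316 312.5 0.0369 [ 0.5157 -0.2329  0.0385]
54 310 316 313.0 0.0384 [ 0.5162 -0.2339  0.0385]
55 309 316 312.5 0.0386 [ 0.5156 -0.2348  0.0385]
56 309 316 312.5 0.0381 [ 0.5156 -0.2358  0.0385]
57 309 315 312.0 0.0396 [ 0.5151 -0.2368  0.0385]
58 309 315 312.0 0.0382 [ 0.5151 -0.2378  0.0385]
59 310 315 312.5 0.0368 [ 0.5156 -0.2387  0.0385]
60 310 315 312.6 0.0311 [ 0.5157 -0.2397  0.0385]
61 309 314 311.5 0.0231 [ 0.5145 -0.2407  0.0385]
62 310 314 312.0 0.0209 [ 0.515  -0.2417  0.0385]
63 311 314 312.5 0.0219 [ 0.5155 -0.2427  0.0385]
64 310 314 312.0 0.0219 [ 0.515  -0.2437  0.0385]
65 310 314 312.0 0.0208 [ 0.515  -0.2447  0.0385]
66 310 314 312.0 0.0214 [ 0.5149 -0.2457  0.0385]
67 308 316 312.0 0.0231 [ 0.5149 -0.2467  0.0385]
68 310 315 312.5 0.0205 [ 0.5155 -0.2477  0.0385]
lever pin [ 0.58303975 -0.30951773  0.0695    ] tip [ 0.4661365  -0.35774123  0.0695    ]
```

Emit:
arm_command([
  [[0.018,0.06,0.1],[0,0,0.08],0],
  [[0.018,0.06,0.2],[0,0,0.08],0],
  [[0.018,0.06,0.27],[0,0,0.08],0],
  [[0.018,0.06,0.34],[0,0,0.08],0],
  [[0.018,0.06,0.39],[0,0,0.08],0],
  [[0.018,0.06,0.426],[0,0,0.08],0],
  [[0.018,0.06,0.426],[0,0,0.08],0],
  [[0.018,0.06,0.426],[0,0,0.08],0],
], grip_force=20)

```text
clock: 5.0
tool_pos: [0.529, -0.4003, 0.0372]
tcp_rot: [-3.141, 0.072, -0.0]
contact_force: [0.8, -0.1, 0.2]
opening: 0.0853
```

Run:
```python
from h import *
s=ctrl.read_state(); print(s["clock"],s["tool_pos"],s["contact_force"],Ro.from_rotvec(s["tcp_rot"]).as_matrix().round(4))
p=ctrl.grab_frame("wrist"); cv2.imwrite("pics/w3.png",p["pixels"])
b=ctrl.grab_frame("side"); cv2.imwrite("pics/si3.png",cv2.resize(b["pixels"][150:290,230:420],None,fx=4,fy=4,interpolation=cv2.INTER_CUBIC))
```

```text
5.0 [ 0.52898312 -0.40032721  0.03715199] [ 0.84738714 -0.06771588  0.23124968] [[ 9.989e-01 -4.600e-02  0.000e+00]
 [-4.600e-02 -9.989e-01  3.000e-04]
 [ 0.000e+00 -3.000e-04 -1.000e+00]]
```

View pics/w3.png

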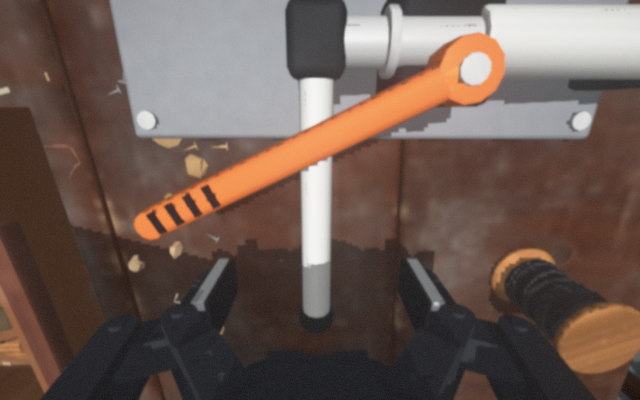

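View pics/si3.png

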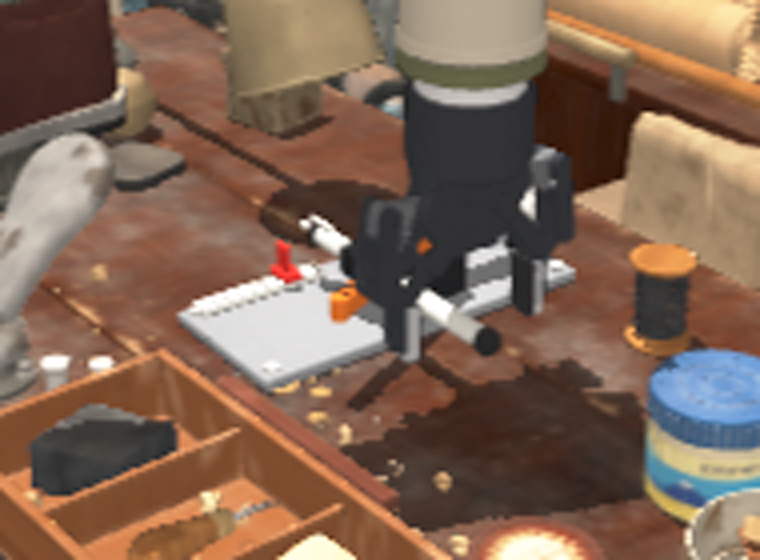

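The bar lies midway between the fingers (column 316, vertical, so the yaw is right), and the lever is clear of the hand. Closing.

Emit:
arm_command([
  [[0,0,0],[0,0,0],255],
  [[0,0,0],[0,0,0],255],
  [[0,0,0],[0,0,0],255],
  [[0,0,0],[0,0,0],255],
  [[0,0,0],[0,0,0],255],
  [[0,0,0],[0,0,0],255],
  [[0,0,0],[0,0,0],255],
  [[0,0,0],[0,0,0],255],
], grip_force=20)

```text
clock: 5.9
tool_pos: [0.5283, -0.4003, 0.0369]
tcp_rot: [-3.141, 0.072, 0.001]
contact_force: [-5.0, 2.8, 5.1]
opening: 0.0129
```

Run:
```python
from h import *
s=ctrl.read_state(); print(s["clock"],s["tool_pos"],s["contact_force"],s["opening"],Ro.from_rotvec(s["tcp_rot"]).as_matrix().round(4))
p=ctrl.grab_frame("wrist"); cv2.imwrite("pics/w4.png",p["pixels"])
```

```text
5.9 [ 0.52830403 -0.40031285  0.03692059] [-4.99742391  2.84350938  5.07005028] 0.012920176956575841 [[ 9.989e-01 -4.610e-02 -9.000e-04]
 [-4.610e-02 -9.989e-01  2.000e-04]
 [-1.000e-03 -2.000e-04 -1.000e+00]]
```

View pics/w4.png

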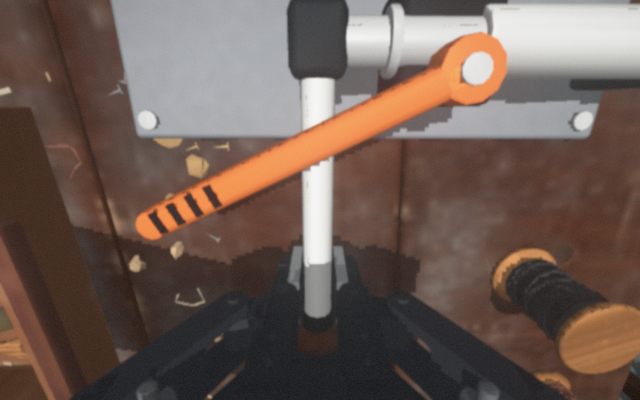

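Emit:
arm_command([
  [[-0.015,0,0],[0,0,0],255],
  [[-0.03,0,0],[0,0,0],255],
  [[-0.044,0,0],[0,0,0],255],
  [[-0.044,0,0],[0,0,0],255],
  [[-0.044,0,0],[0,0,0],255],
])

```text
clock: 6.45
tool_pos: [0.5069, -0.3993, 0.037]
tcp_rot: [3.141, -0.072, 0.001]
contact_force: [3.7, -0.9, -1.3]
opening: 0.0132
```

```bash
cat > chk.py <<'E'
from h import *
import sys
k=sys.argv[1]
s=ctrl.read_state(); print(s["clock"],s["tool_pos"],s["contact_force"].round(1),s["ft_torque"].round(2),s["opening"],s["tcp_rot"].round(4))
ex=np.array([.9989,-.047]);d=(s["tool_pos"]-np.array([.5283,-.4003,.037]))[:2]
print("moved out mm",-1000*d@ex,"along y",1000*(d@np.array([.047,.9989])))
p=ctrl.grab_frame("wrist"); cv2.imwrite(f"pics/w{k}.png",p["pixels"])
for n in ["side","scene"]:
    b=ctrl.grab_frame(n)
    y,x=(190,260) if n=="side" else (160,270)
    cv2.imwrite(f"pics/{n}{k}.png",cv2.resize(b["pixels"][y:y+80,x:x+120],None,fx=6,fy=6,interpolation=cv2.INTER_CUBIC))
    for t,h in [("leg_pointer",.045),("length_mark",.0385),("lever_tip",.0615)]:
        for r in ctrl.tip_of(t,b)[:1]:
            c=r["centre"]; print(n,t,round(r["score"],2),np.round(c,1),np.round(onplane(b,*c,h),4))
E
python3 chk.py 5
```

```text
6.45 [ 0.50692523 -0.39925074  0.03700213] [ 3.7 -0.9 -1.3] [-0.24 -0.69 -0.03] 0.01316145423869057 [ 3.1407e+00 -7.2300e-02  8.0000e-04]
moved out mm 21.40057225627168 along y 0.04348701927570167
side leg_pointer 0.73 [391.1 233.5] [ 0.6069 -0.4755  0.045 ]
side length_mark 0.58 [300.2 210. ] [ 0.5186 -0.2267  0.0385]
side lever_tip 0.49 [314.7 225.9] [ 0.4699 -0.3549  0.0615]
scene leg_pointer 0.76 [328.3 219.2] [ 0.5081 -0.232   0.045 ]
scene length_mark 0.16 [326.7 218.7] [ 0.5162 -0.2376  0.0385]
scene lever_tip 0.66 [367.5 189.5] [ 0.4735 -0.3717  0.0615]
```

View pics/w5.png

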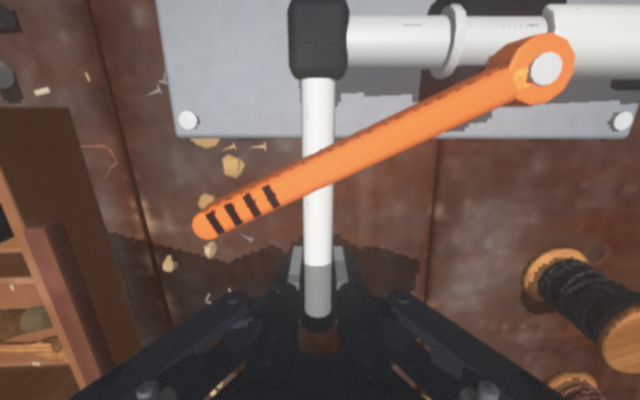

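View pics/side5.png

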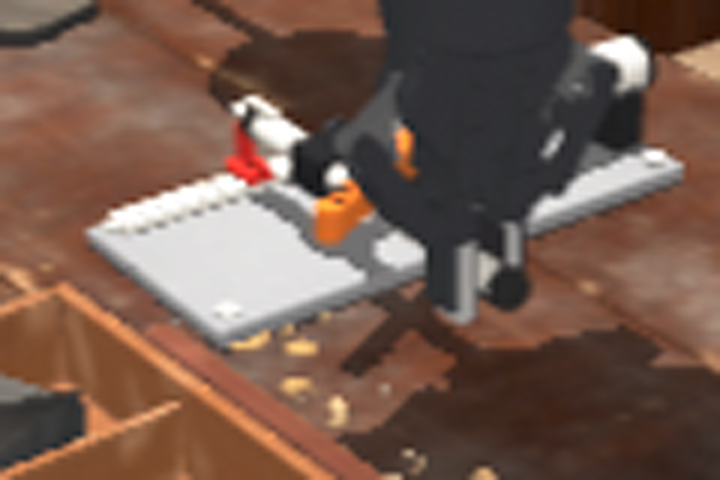

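View pics/scene5.png

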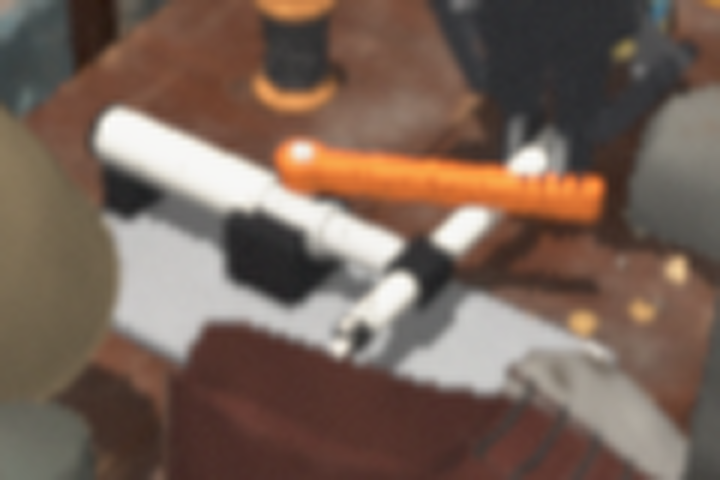

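The pointer stands over the red mark in the side view (crop (245,103) over (243,130)), and 21.4 mm has been drawn. Next I slide along the bar, stopping partway to check.

Emit:
arm_command([
  [[0,-0.02,0],[0,0,0],255],
  [[0,-0.04,0],[0,0,0],255],
  [[0,-0.06,0],[0,0,0],255],
  [[0,-0.08,0],[0,0,0],255],
  [[0,-0.1,0],[0,0,0],255],
])

```text
clock: 7.4
tool_pos: [0.507, -0.3613, 0.0389]
tcp_rot: [3.126, -0.087, 0.004]
contact_force: [2.0, -29.4, 0.2]
opening: 0.0133
```

```bash
python3 chk.py 6
```

```text
7.4 [ 0.50704135 -0.36126259  0.03887898] [  2.  -29.4   0.2] [-5.89 -0.53  0.09] 0.013333435344044726 [ 3.1257 -0.0868  0.0045]
moved out mm 23.070021867998836 along y 37.99531058631632
side leg_pointer 0.74 [389.  233.4] [ 0.6034 -0.4721  0.045 ]
side length_mark 0.62 [298.2 210.6] [ 0.5124 -0.2262  0.0385]
side lever_tip 0.44 [309.9 229.1] [ 0.4516 -0.3603  0.0615]
scene lever_tip 0.8 [367.6 196.1] [ 0.4604 -0.3469  0.0615]
```

View pics/w6.png

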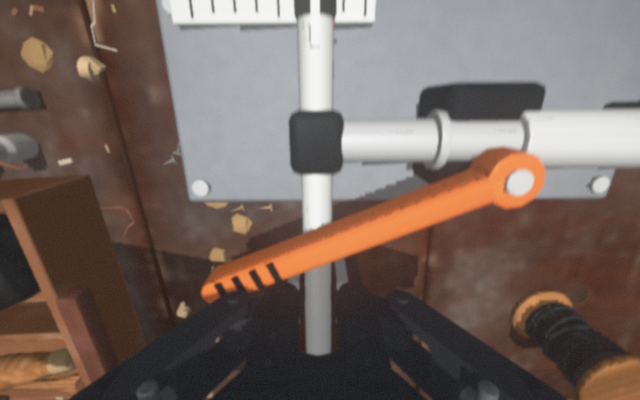

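Emit:
arm_command([
  [[0.0035,0,0],[0,0,0],255],
  [[0.0035,-0.015,0],[0,0,0],255],
  [[0.0035,-0.03,0],[0,0,0],255],
  [[0.0035,-0.045,0],[0,0,0],255],
  [[0.0035,-0.06,0],[0,0,0],255],
])

```text
clock: 8.35
tool_pos: [0.5107, -0.3317, 0.0391]
tcp_rot: [3.126, -0.087, 0.005]
contact_force: [2.5, -30.0, 2.0]
opening: 0.0131
```

```bash
python3 chk.py 7
```

```text
8.35 [ 0.5106559  -0.33173516  0.03914878] [  2.5 -30.    2. ] [-6.05 -0.48  0.13] 0.013115454111086047 [ 3.1258 -0.0874  0.0054]
moved out mm 20.847243675030466 along y 67.66014583881326
side leg_pointer 0.54 [300.5 205.6] [ 0.5273 -0.2164  0.045 ]
side length_mark 0.47 [300.4 214.7] [ 0.503  -0.2493  0.0385]
side lever_tip 0.5 [298.7 220.4] [ 0.4564 -0.308   0.0615]
scene leg_pointer 0.85 [327.6 219. ] [ 0.5099 -0.2317  0.045 ]
scene lever_tip 0.89 [361.4 202.5] [ 0.4616 -0.3152  0.0615]
```

View pics/w7.png

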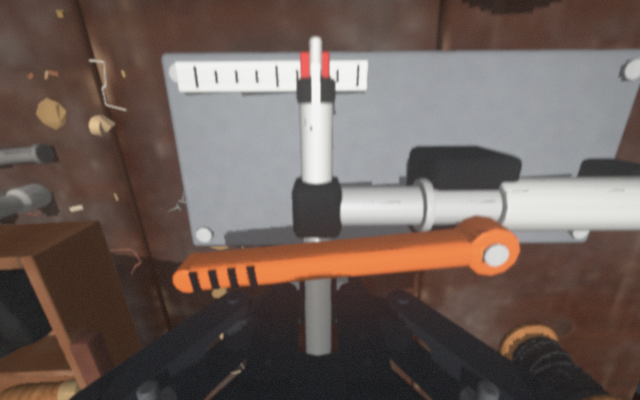

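View pics/side7.png

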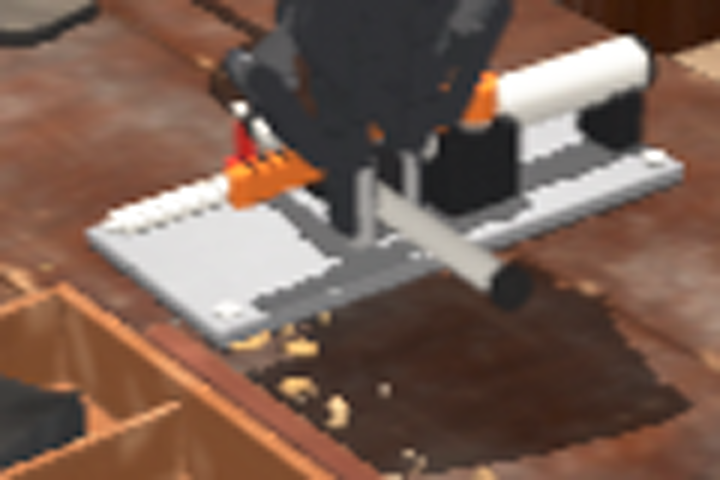

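The wrist view now shows the pointer (column about 316, rows 40–75) over the red mark (columns 301–330). The lever is nearly closed. Measuring the offset.

```bash
cat > meas.py <<'E'
from h import *
import sys
p=ctrl.grab_frame("wrist"); im=p["pixels"]; k=sys.argv[1]
hsv=cv2.cvtColor(im,cv2.COLOR_BGR2HSV).astype(int)
red=((hsv[...,0]<7)|(hsv[...,0]>172))&(hsv[...,1]>110); red[:,:280]=0; red[:,350:]=0; red[130:]=0
wh=im.min(2)>190
v=np.nonzero(red)[0]; v0,v1=v.min(),v.max(); print("red rows",v0,v1)
ex=np.array([.9989,-.0475,0]); D=[]
for r in range(v0+2,v1-1):
    u=np.nonzero(red[r])[0]
    if len(u)<4: continue
    w=[c for c in range(u.min(),u.max()+1) if wh[r,c]]
    if not w: continue
    a=(u.min()+u.max())/2; b=np.mean(w)
    P=onplane(p,b,r,.045);M=onplane(p,a,r,.0385); d=(P-M); t=np.array([0.0475,.9989,0]); 
    # compare in leg x
    D.append((P-M)@ex*1000); print(r,u.min(),u.max(),b,round(D[-1],2))
print("pointer minus mark along leg x, mm:",np.median(D),"(+ = too far in)")
# bar and lever directions
o=(hsv[...,0]>4)&(hsv[...,0]<18)&(hsv[...,1]>170)&(hsv[...,2]>120); o[:,:165]=0; o[:,450:]=0; o[:200]=0;o[320:]=0
n,l,st,_=cv2.connectedComponentsWithStats(o.astype(np.uint8)); o=l==1+np.argmax(st[1:,4])
E=[]
for c in range(200,440):
    q=np.nonzero(o[:,c])[0]
    if len(q)>8: E.append(onplane(p,c,q.min(),.0695))
E=np.array(E); k1=np.polyfit(E[:,0],E[:,1],1)[0]
# bar line
B=[]
T=[]
for c in range(520,635):
    q=np.nonzero(im[120:300,c].min(1)>185)[0]
    if len(q)>8: T.append((c,120+q.min(),120+q.max()))
print("lever +y top-edge slope",k1,"-> lever angle vs leg x(-.0475):",k1+.0475)
cv2.imwrite(f"pics/m{k}.png",cv2.resize(im[30:130,240:400],None,fx=5,fy=5,interpolation=cv2.INTER_CUBIC))
E
python3 meas.py 7
```

```text
red rows 56 83
58 300 327 316.0 1.04
59 300 328 316.0 0.83
60 300 328 316.0 0.83
61 300 328 316.0 0.83
62 300 327 316.0 1.04
63 300 327 316.0 1.04
64 300 327 316.0 1.04
65 300 327 315.5 0.85
66 301 327 315.5 0.64
67 301 327 315.5 0.64
68 301 327 316.0 0.84
69 301 327 316.0 0.84
70 301 327 315.5 0.64
71 301 327 315.5 0.64
72 301 327 315.5 0.64
73 301 327 315.5 0.64
74 301 327 315.5 0.64
75 301 327 316.0 0.85
76 301 327 316.0 0.85
77 301 327 316.0 0.85
78 301 327 315.5 0.65
79 301 327 315.5 0.65
80 301 327 315.5 0.65
81 301 327 316.0 0.85
pointer minus mark along leg x, mm: 0.831312345990177 (+ = too far in)
lever +y top-edge slope 0.011809302557716677 -> lever angle vs leg x(-.0475): 0.05930930255771668
```

View pics/m7.png

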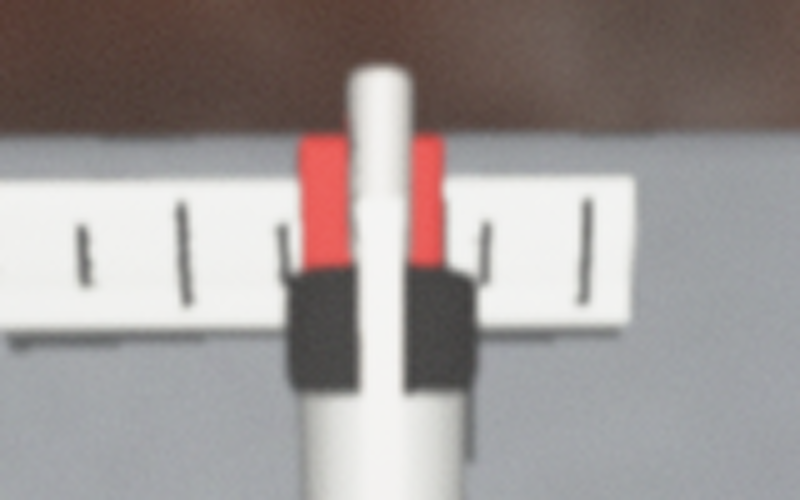

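Emit:
arm_command([
  [[-0.0012,-0.005,0],[0,0,0],255],
  [[-0.0016,-0.01,0],[0,0,0],255],
  [[-0.0016,-0.015,0],[0,0,0],255],
  [[-0.0016,-0.02,0],[0,0,0],255],
  [[-0.0016,-0.02,0],[0,0,0],255],
])

```text
clock: 9.35
tool_pos: [0.5105, -0.3234, 0.0393]
tcp_rot: [3.124, -0.089, 0.007]
contact_force: [4.0, -33.7, -1.0]
opening: 0.0132
```

```bash
python3 chk.py 8; python3 meas.py 8 | grep -v "^[0-9]"
```

```text
9.35 [ 0.51045884 -0.32336353  0.03925718] [  4.  -33.7  -1. ] [-6.36 -0.75  0.08] 0.013240159273786538 [ 3.124  -0.0891  0.0068]
moved out mm 21.43755043984926 along y 76.01330358034134
side leg_pointer 0.51 [295.2 207. ] [ 0.5112 -0.2143  0.045 ]
side length_mark 0.61 [304.2 207.2] [ 0.5369 -0.2198  0.0385]
side lever_tip 0.45 [299.5 220.7] [ 0.457  -0.3105  0.0615]
scene leg_pointer 0.88 [327.  219.5] [ 0.5102 -0.2293  0.045 ]
scene length_mark 0.63 [319.4 172.7] [ 0.6399 -0.3952  0.0385]
scene lever_tip 0.67 [361.8 201.9] [ 0.4619 -0.3178  0.0615]
red rows 73 101
pointer minus mark along leg x, mm: -0.2083008379971675 (+ = too far in)
lever +y top-edge slope -0.07231772574408343 -> lever angle vs leg x(-.0475): -0.024817725744083433
```

View pics/w8.png

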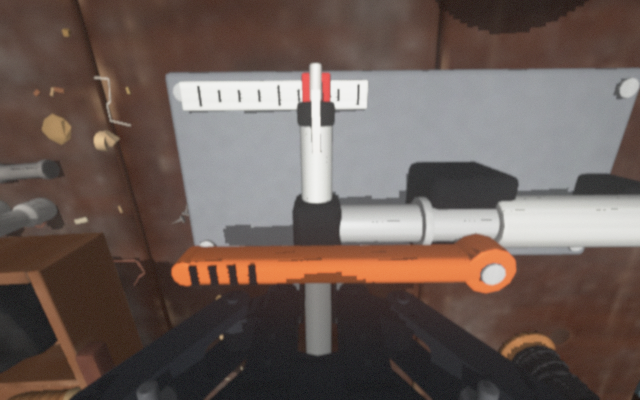

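The pointer is within 0.2 mm of the mark and the lever looks parallel to the tube. I'll push a little more to confirm it is on its stop.

Emit:
arm_command([
  [[0,-0.004,0],[0,0,0],255],
  [[0,-0.008,0],[0,0,0],255],
  [[0,-0.012,0],[0,0,0],255],
  [[0,-0.012,0],[0,0,0],255],
])

```text
clock: 10.25
tool_pos: [0.5103, -0.3233, 0.0394]
tcp_rot: [3.118, -0.096, 0.01]
contact_force: [8.3, -50.8, -11.0]
opening: 0.0127
```

```bash
python3 chk.py 9; python3 meas.py 9 | grep -v "^[0-9]"
python3 - <<'E'
from h import *
p=ctrl.grab_frame("wrist"); im=p["pixels"]
hsv=cv2.cvtColor(im,cv2.COLOR_BGR2HSV).astype(int)
o=(hsv[...,0]>4)&(hsv[...,0]<18)&(hsv[...,1]>170)&(hsv[...,2]>120); o[:220]=0;o[320:]=0;o[:,:165]=0
n,l,st,_=cv2.connectedComponentsWithStats(o.astype(np.uint8)); o=l==1+np.argmax(st[1:,4])
E=[]
for c in range(270,450):
    q=np.nonzero(o[:,c])[0]
    E.append(onplane(p,c,q.min(),.0695))
E=np.array(E);print("lever far edge slope",np.polyfit(E[:,0],E[:,1],1))
c=np.nonzero(o); print(c[1].min(),c[1].max())
# tube far edge 
X=cloud(p)
g=im.min(2).astype(int); T=[]
for c in range(510,575):
    q=np.nonzero(g[180:240,c]>190)[0]; T.append(onplane(p,c,180+q.min(),.045))
T=np.array(T);print("outer tube far edge slope",np.polyfit(T[:,0],T[:,1],1))
# plate far edge
Q=[]
for c in range(380,600):
    col=im[40:130,c].astype(int); b=col[:,0]-col[:,2]; i=np.nonzero(b>0)[0]
    if len(i): Q.append(onplane(p,c,40+i[0],.01))
Q=np.array(Q);print("plate edge slope",np.polyfit(Q[:,0],Q[:,1],1))
E
```

```text
10.25 [ 0.51027137 -0.32329057  0.03937846] [  8.3 -50.8 -11. ] [-9.55 -1.53  0.19] 0.012676531682207257 [ 3.1176 -0.0963  0.01  ]
moved out mm 21.62824533366284 along y 76.07737788017643
side length_mark 0.28 [406.6 273.6] [ 0.5186 -0.6059  0.0385]
side lever_tip 0.65 [298.1 221.1] [ 0.4532 -0.31    0.0615]
scene leg_pointer 0.75 [325.1 219.5] [ 0.5141 -0.2268  0.045 ]
scene length_mark 0.68 [202.7 268. ] [0.6569 0.0432 0.0385]
scene lever_tip 0.81 [359.3 203.9] [ 0.4634 -0.3074  0.0615]
red rows 73 102
pointer minus mark along leg x, mm: -0.4039897513920061 (+ = too far in)
lever +y top-edge slope -0.0718546080980999 -> lever angle vs leg x(-.0475): -0.024354608098099903
lever far edge slope [-0.07090525 -0.26264267]
172 512
outer tube far edge slope [-0.07143401 -0.24555433]
plate edge slope [-0.04887196 -0.19954013]
```

View pics/w9.png

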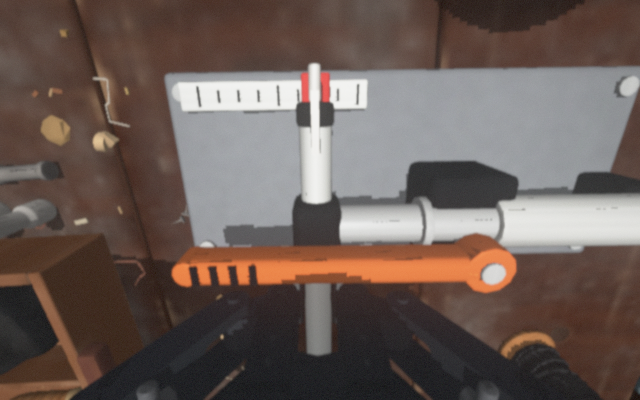

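View pics/m9.png

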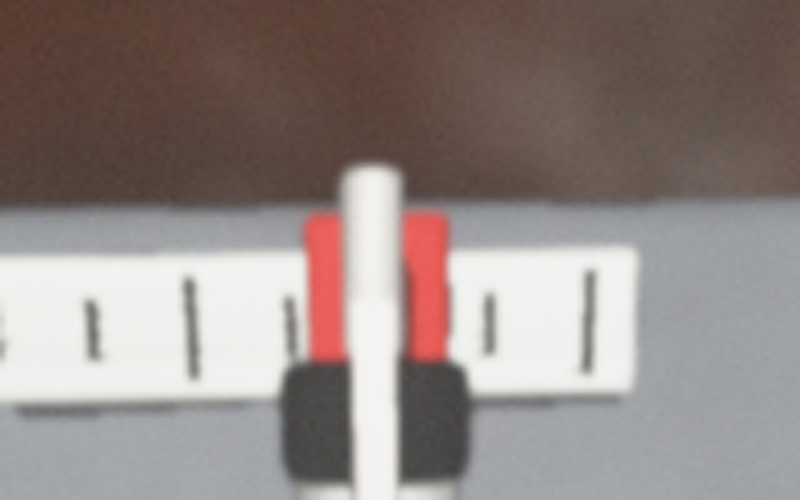

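The lever is on its stop: it didn't move while the force rose from 34 to 51 N, and its edge slope (-0.071) equals the tube's. I'll ease the surplus push off and trim x slightly.

Emit:
arm_command([
  [[0.0004,0.004,0],[0,0,0],255],
  [[0.0005,0.008,0],[0,0,0],255],
  [[0.0005,0.01,0],[0,0,0],255],
  [[0.0005,0.01,0],[0,0,0],255],
  [[0.0005,0.01,0],[0,0,0],255],
])

```text
clock: 11.3
tool_pos: [0.5103, -0.3234, 0.0392]
tcp_rot: [3.123, -0.091, 0.006]
contact_force: [2.5, -36.0, -0.9]
opening: 0.013
```

```bash
python3 chk.py 10; python3 meas.py 10 | grep -v "^[0-9]"
```

```text
11.3 [ 0.51032696 -0.32340382  0.03924887] [  2.5 -36.   -0.9] [-6.76 -0.67  0.16] 0.013010213298426986 [ 3.1234 -0.0908  0.0063]
moved out mm 21.567395187066996 along y 75.96686420023846
side leg_pointer 0.41 [336.2 226.4] [ 0.5276 -0.3662  0.045 ]
side lever_tip 0.73 [298.  218.6] [ 0.4606 -0.2992  0.0615]
scene leg_pointer 0.89 [325.4 218.3] [ 0.5159 -0.2309  0.045 ]
scene lever_tip 0.87 [362.4 204.7] [ 0.4554 -0.3088  0.0615]
red rows 73 102
pointer minus mark along leg x, mm: -0.41061409304103735 (+ = too far in)
lever +y top-edge slope -0.07241700135980017 -> lever angle vs leg x(-.0475): -0.02491700135980017
```

View pics/w10.png

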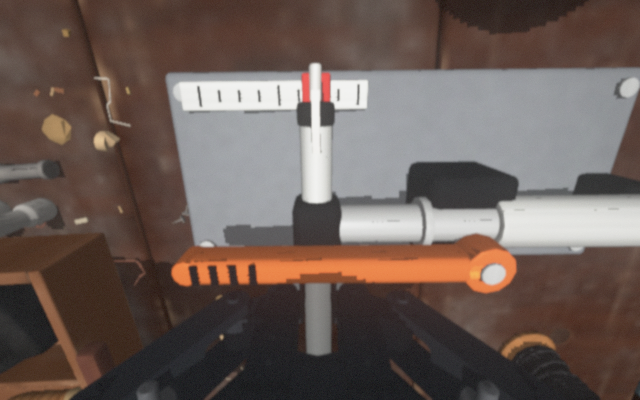

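View pics/m10.png

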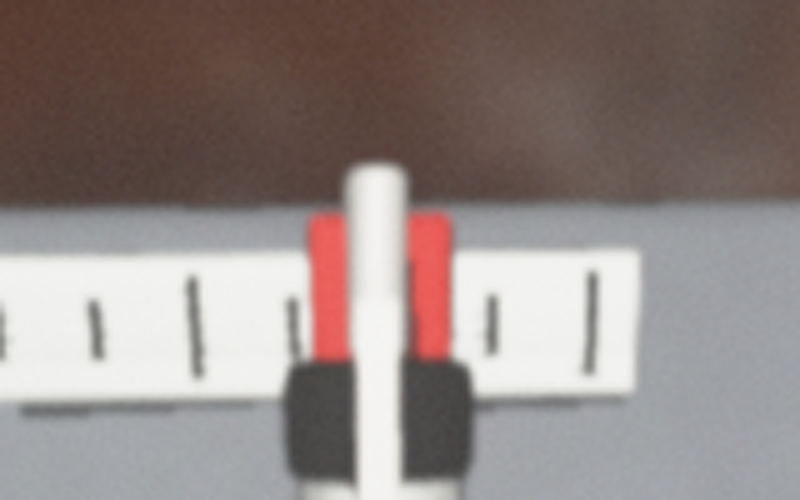

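Emit:
arm_command([
  [[0.0007,0,0],[0,0,0],255],
  [[0.0007,0,0],[0,0,0],255],
  [[0.0007,0,0],[0,0,0],255],
])

```text
clock: 12.1
tool_pos: [0.5103, -0.3234, 0.0392]
tcp_rot: [3.123, -0.091, 0.005]
contact_force: [1.5, -35.7, 0.8]
opening: 0.0129
```

```bash
python3 meas.py 11 | grep -v "^[0-9]"; python3 -c "
from h import *
s=ctrl.read_state();print(s['tool_pos'],s['contact_force'],s['opening'],abs(s['qvel']).max())
ctrl.sign_off()"
```

```text
red rows 73 101
pointer minus mark along leg x, mm: -0.40639497492310217 (+ = too far in)
lever +y top-edge slope -0.07143416174668304 -> lever angle vs leg x(-.0475): -0.023934161746683044
[ 0.51035496 -0.32336544  0.03925255] [  2.33990406 -35.45082396   0.377302  ] 0.012740351270156035 0.003203279718898597
the job is handed in; nothing more can be done
```

I handed the job in at about 12 s. The hand was still gripping the leg, the pointer was at the red mark and the orange lever was closed. I gripped the crossbar from above at 20 N, drew the leg out 21.4 mm, slid the same grip 76 mm along the bar to close the lever, and never let go.

**Pointer:** the last wrist picture put it 0.4 mm past the red mark on the drawn-out side. A final trim of about 0.35 mm did not change that reading.

**During the slide:** drag bent the arm, so the leg was briefly about 1.5 mm too far out by the arm's own position reading. Later it was about 0.8 mm too far in by the picture. I corrected it each time, but it was not exactly at the mark all the while.

**Lever:** it is on its stop. Extra push raised the wrist force from 34 to 51 N with no movement, and the lever's edge is parallel to the tube in the picture. My separate lever-angle figure came out 0.024 rad past closed. It compared the lever with the leg's yaw measured earlier, before drag tilted the hand, and the tube's edge in the same picture shows that same offset.

**Final force:** I eased the push back, and the wrist still carried about 35 N along the bar at hand-in.

**Networks:** their readings of the pointer, mark and lever tip in the side and scene pictures were unreliable once the hand was in view. I relied on the wrist measurements instead.

**Surroundings:** I saw nothing else move in the pictures I looked at, but I did not re-measure the other items at the end.

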